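# Empty the brush washer and press its spindle home

### The job

The make-up brush washer has finished: collect the two tubular collars from its catch tray into the open wooden box and let go of them. Then take the steel spindle from the acrylic lip gloss stand, turn it until its splines mesh with the cross-shaped slot of the washer's drive block, slide it fully home so its flange sits down on the block against the spring, and finish while still gripping it and pressing it home. Do not disturb the other things on the dresser.

Things in the scene. Friction and masses are not known exactly. Their poses are not given: they have to be found in the camera images.
- washer: brush washer, fixed to the dresser: white motor housing 120 x 120 mm, 60 tall, with the drive block on top at its centre; joined on its -y side is a low steel catch tray 110 (x) x 130 (y) mm, centre at y = -135 mm, rim 12 mm high, floor 5 mm above the dresser. Origin on the dresser under the housing's centre
- drive_mouth (a point): centre of the top face of the drive block, 88 mm above the dresser: square aluminium block 44 x 44 mm, 28 mm high, with a cross-shaped slot open upward, two crossing channels 27 mm long, 9 mm wide, along this point's x and y axes (as are the block's sides; they turn with it). The spindle meshes in any of four positions a quarter turn apart. The block turns stiffly about the vertical (0.3 N m)
- pin (a joint): travel in m of the black sprung pin down in the slot: 0 is up, its top 12 mm below the block's top; pushed down by the spindle it pushes back with 0.7 N per mm. With the spindle fully home it reads 0.010 (7 N); it springs back up if the spindle is let go
- spindle: loose steel spindle, 100 g, hangs upright by its flange in the stand's 31 mm hole. Origin at the centre of the flange's underside. Above: flange 38 mm across, 5 mm thick, then a square handle 22 x 22 mm, sides along x and y, top 55 mm above the origin. Below: 22 mm foot of round-ended splines in a cross along x and y, 25 mm across, arms 7 mm wide. Fully home its origin is at drive_mouth
- stand: clear acrylic lip gloss stand, fixed, 170 (x) x 64 (y) x 40 mm high, origin on the dresser under its centre; the spindle's hole is through its top at x = -45 mm; four lip gloss tubes 52 mm tall stand on it at x = +40 and +70 mm, y = +-15 mm. It may be on either side of the washer
- collar1: loose grey plastic tube (brush collar), 32 mm outside, 22 mm inside, 45 mm long, 30 g, standing on end in the catch tray. Origin at the centre of its underside. The one nearer the housing
- collar2: same kind of tube, standing in the catch tray, the one farther from the housing (about 63 mm from the other)
- tote: loose open-topped wooden box 150 (x) x 120 (y) x 50 mm high, walls and floor 5 mm, 0.5 kg; origin at the centre of its underside. It may be on either side of the washer
- jar: white cream jar with a frosted glass lid, 56 mm across, 55 tall, standing between washer and robot on the left. Leave alone. Origin at the centre of its underside
- perfume: amber perfume bottle 35 x 50 x 80 mm, standing between tray and robot. Leave alone. Origin at the centre of its underside
- polish: clear nail polish bottle with black cap, 28 mm across, 65 tall, beyond the washer. Leave alone. Origin at the centre of its underside
- pencil_cup: black pencil cup, 76 mm across, 95 tall, with pencils up to 165 mm high, at the far left. Leave alone. Origin at the centre of its underside
Not all that is in view belongs to the job. Leave any orange or purple look-alike of the collar2 alone.

How it is judged:
By the outcome, as a careful person would: the job done as asked, in the order asked, and still so for the second after the job is handed in, while the arm keeps its last pose, push and grip.
It also fails if it takes over 66 s, if anything falls off the work surface, if the arm or the gripper's body presses on something with over 40 N, if the wrist force passes 120 N, or if a joint passes its speed limit or range.

### The arm

A 6-joint arm with a two-finger parallel gripper is mounted at the origin on the work surface. World frame = base frame: x ahead of the robot, y to its left, z up, the work surface at z = 0. Lengths are in m, angles in rad, forces in N, time in s.
With the tool pointing down it reaches from about 0.375 to 0.75 m from the base axis. Payload 9 kg.
Tool frame: the origin (TCP) lies between the finger pads; the fingertips stand 8 mm ahead of it and the grasp point (between the pads) lies 11 mm behind it; z points along the fingers, y is the line along which they close (so a half turn about z gives the same grasp; the last joint's range is limited). The gripper opens to 85 mm and grips with 20 to 120 N. Pads are 22 mm wide; open, the fingers measure 114 mm over their backs; the gripper's body (76 mm by 85 mm) begins 54 mm behind the grasp point. The pads swing forward as they close: fully open they stand 13 mm farther back than shut.
Start: joints at [-0.218, 0.104, 0.097, 1.564, 0, 1.353], TCP at [0.6, 0, 0.239] pointing down, gripper open.
Joint ranges: [-2.99, 2.99], [-0.84, 1.86], [-1.1, 1.16], [-1.84, 2.11], [-1.51, 1.56], [-3.14, 3.14]. Speed limits (rad/s): [2.22, 2.22, 2.57, 3.14, 3.14, 3.14].

### API

Orientations are given as a rotation vector (axis times angle).
In Python, from workcell import ctrl gives the robot as it stands. The module is installed in compiled form; this text tells all that it offers.
- The arm moves only by the shell command python3 -m handwheel 'ROWS' [OPENING]. ROWS is text: rows parted by semicolons, each of 4 numbers parted by spaces: the shift along the tool's x, y, z in m, then the turn about the tool's z in rad. A call has 1 to 10 rows; each row is the pose to reach, as a shift and turn from the pose commanded when the call began, along the tool's axes at that moment; what a row does not reach only later rows make up. A row lasts 1/12 s, in which the tool goes at most 41.7 mm and 7.16 degrees, less where a joint would pass 70% of its speed; a pose out of reach is approached as far as the arm can. A call with a gripper value outside its range is refused whole. OPENING is the closure, from 0 (fully open) to 1 (shut), set as the call begins (- or left out, the last holds). The fingers move at their own pace and stop on an object; the grip force is fixed at half the most. Time passes only in rows, so rows that repeat a pose let the fingers close. It gives the time, the measured TCP pose, the force, the opening and the grip force at its end, in the units of the state.
- ctrl.get_state(): the state, without advancing time (a new reading comes with each control period).
- ctrl.grab_frame(name): name is "scene" or "side" or "wrist"; returns (picture, depth): 384x512x3 uint8, blue, green, red; 384x512 float32, m along the optical axis (not along the pixel's ray), 0 where there is no reading.
- ctrl.calibration(name): a dict with "camera_matrix" (3x3 intrinsics, pixels), "R" (3x3) and "t" (3): a world point X has camera coordinates R X + t. Camera axes: x right, y down, z forward; pixel columns grow to the right and rows downward; lengths in m; the calibration is good to about 2 mm. A picture is of the moment at which its call begins: read the wrist's pose just before it. calibration takes no time and is no camera call; for the wrist camera it gives the pose at the moment of the call.
- ctrl.job_done(): hands the job in; it is judged then, once.
Trained networks look in the newest picture that a camera, given by its name, has taken for a name from the list of things; names that differ only in an ending like _2 or _b are one class to them, and where a whole thing is asked for, a point or a joint stands for the part that bears it (a point fixed in the world has none). Each returns a list of dicts, best first, with "confidence" (0 to 1); they miss things now and then, are a little off and sometimes report something else, mostly with a low value. They report only what shows in the picture. A call takes as long as a camera call. They do not tell look-alikes from the thing itself.
- ctrl.outline_of(camera, target): "region" (384x512 bool, what is visible of it) and "box" ([left, top, right, bottom] in pixels, round what is visible of it).
The state is a dict: "time": time; "qpos": joint angles; "joint_velocities": joint speeds; "joint_torque": joint torques, N m; "eef_pos": TCP position; "tcp_rot": TCP orientation; "contact_force": force on the tool from outside, world axes, zero at the start; "moment": the same for the moment, N m; "grip_width": opening from 0.0 (shut) to 1.0 (fully open); "gripper_force": force on a finger pad.
Only numpy, scipy, OpenCV 4.12 (cv2) and the standard library are available. Lean on these libraries where they do the work, as an engineer would, in place of code of your own. Each camera call takes 0.05 s, during which the arm holds its last target. There are 200 camera calls.

## Working session

There is one attempt and no reset: what is moved stays moved. The work goes in short steps, Python scripts to look and compute and a shell command to move; the robot and the scene stay as the last step left them, time stands still between calls to the robot, and variables do not carry over. Pictures are saved under pics/ and viewed, at most 10 in all, crops included, and the job is handed in when it is done.

```bash
mkdir -p pics; cat > h.py <<'E'
import numpy as np, cv2
from workcell import ctrl
from scipy.spatial.transform import Rotation as Ro
def cloud(name):
    cal=ctrl.calibration(name); im,d=ctrl.grab_frame(name)
    K=np.array(cal["camera_matrix"]);R=np.array(cal["R"]);t=np.array(cal["t"]).ravel()
    v,u=np.mgrid[:384,:512]
    P=np.stack([(u-K[0,2])/K[0,0]*d,(v-K[1,2])/K[1,1]*d,d],-1)
    W=(P-t)@R
    W[d<=0]=np.nan
    return im,d,W
def st():
    s=ctrl.get_state(); print(round(s["time"],2),np.round(s["eef_pos"],4),"\n",np.round(Ro.from_rotvec(s["tcp_rot"]).as_matrix(),3).tolist(),np.round(s["contact_force"],1),np.round(s["qpos"],3),s["grip_width"],s["gripper_force"]); return s
E
python3 - <<'E'
from h import *
st()
for c in ["scene","side"]:
    im,d,W=cloud(c); cv2.imwrite(f"pics/{c}0.png",im)
    for n in ["washer","drive_mouth","spindle","stand","collar1","tote"]+(["jar","perfume","polish","pencil_cup"] if c=="scene" else []):
        for o in ctrl.outline_of(c,n)[:3]:
            w=W[o["region"]]; w=w[~np.isnan(w[:,0])]
            if len(w)==0: continue
            q=np.percentile(w,[3,50,97],axis=0)
            print(c,n,round(o["confidence"],2),np.round(o["box"]),np.round(q,3).tolist())
E
```

```text
0.0 [5.997e-01 1.000e-04 2.385e-01] 
 [[-0.0, 1.0, -0.001], [1.0, 0.0, 0.0], [0.0, -0.001, -1.0]] [-1.1  0.2  0.6] [-0.218  0.105  0.096  1.564  0.     1.353] 1.0023642600494143 0.0
scene washer 0.89 [204. 174. 313. 268.] [[0.496, -0.123, 0.002], [0.569, 0.045, 0.057], [0.622, 0.125, 0.087]]
scene drive_mouth 0.63 [266. 212. 294. 237.] [[0.538, 0.041, 0.064], [0.562, 0.067, 0.086], [0.586, 0.092, 0.089]]
scene spindle 0.56 [190. 107. 203. 131.] [[0.446, -0.33, 0.042], [0.461, -0.311, 0.066], [0.47, -0.304, 0.095]]
scene stand 0.62 [153. 113. 217. 162.] [[0.423, -0.348, 0.005], [0.532, -0.303, 0.038], [0.584, -0.287, 0.091]]
scene collar1 0.67 [266. 163. 277. 184.] [[0.425, -0.077, 0.0], [0.443, -0.062, 0.03], [0.452, -0.05, 0.045]]
scene collar1 0.59 [242. 200. 256. 216.] [[0.535, -0.05, 0.012], [0.55, -0.035, 0.036], [0.562, -0.023, 0.05]]
scene collar1 0.52 [187. 173. 201. 188.] [[0.577, -0.201, 0.005], [0.59, -0.18, 0.031], [0.603, -0.173, 0.044]]
scene tote 0.71 [332. 248. 422. 342.] [[0.447, 0.252, 0.002], [0.514, 0.312, 0.005], [0.593, 0.364, 0.049]]
scene jar 0.59 [336. 190. 3
[... 934 characters left out ...]
163, 0.049], [0.37, -0.128, 0.08]]
side spindle 0.94 [328. 285. 352. 322.] [[0.435, -0.339, 0.039], [0.445, -0.328, 0.065], [0.474, -0.307, 0.095]]
side stand 0.79 [304. 254. 400. 351.] [[0.412, -0.36, 0.001], [0.504, -0.341, 0.039], [0.572, -0.293, 0.091]]
side collar1 0.95 [225. 238. 243. 265.] [[0.419, -0.084, 0.005], [0.429, -0.076, 0.033], [0.446, -0.057, 0.045]]
side collar1 0.81 [293. 256. 317. 282.] [[0.491, -0.212, 0.002], [0.499, -0.202, 0.03], [0.518, -0.185, 0.045]]
side collar1 0.8 [253. 213. 272. 236.] [[0.528, -0.058, 0.005], [0.538, -0.048, 0.034], [0.556, -0.022, 0.05]]
side tote 0.76 [129. 148. 204. 200.] [[0.441, 0.243, 0.001], [0.514, 0.314, 0.024], [0.588, 0.364, 0.049]]
```

```bash
python3 - <<'E'
import cv2,numpy as np
a=cv2.imread("pics/scene0.png")[90:384,120:440];b=cv2.imread("pics/side0.png")[130:360,110:420]
a=cv2.resize(a,None,fx=2,fy=2,interpolation=2);b=cv2.resize(b,None,fx=2,fy=2,interpolation=2)
cv2.imwrite("pics/a.png",a);cv2.imwrite("pics/b.png",b)
E
```

```text
(no output)
```

View pics/a.png

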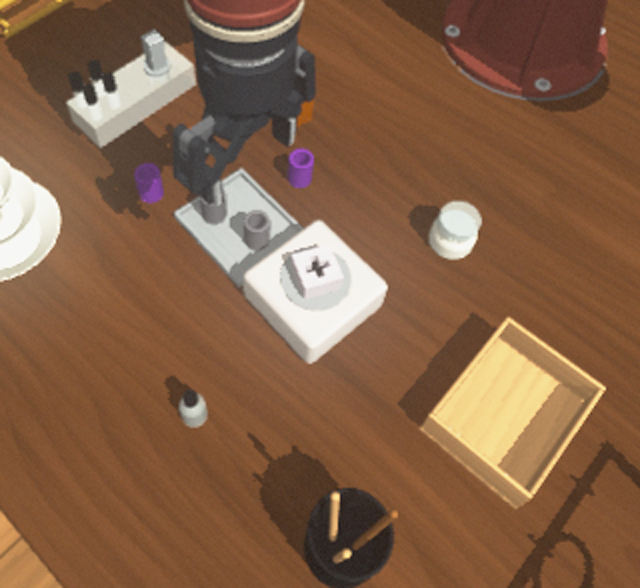

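View pics/b.png

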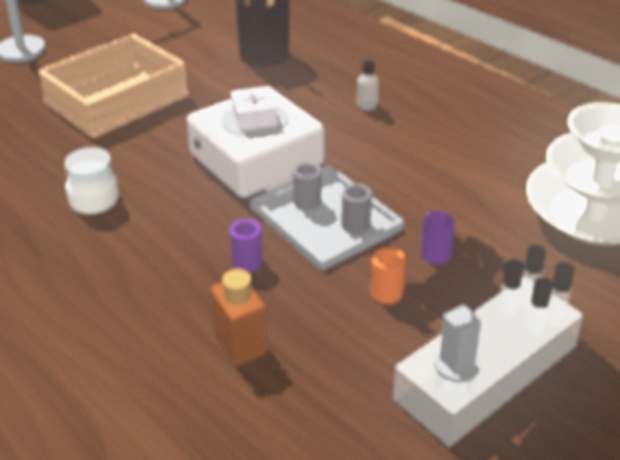

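The two grey collars are in the tray at a.png (257,230) and (213,205). The purple and orange tubes are decoys. The spindle is at (155,55) in the stand, the tote is at (515,410), and the block with its cross is at (317,270).

```bash
cat >> h.py <<'E'
def top(W,c,r,zlo,zhi):
    m=(np.abs(W[...,0]-c[0])<r)&(np.abs(W[...,1]-c[1])<r)&(W[...,2]>zlo)&(W[...,2]<zhi)
    return W[m]
def rect(p):
    (x,y),s,a=cv2.minAreaRect((p[:,:2]*1000).astype(np.float32)); return np.round([x,y,*s,a],1),len(p),round(np.median(p[:,2])*1000,1)
def circ(p):
    (x,y),r=cv2.minEnclosingCircle((p[:,:2]*1000).astype(np.float32)); return np.round([x,y,r],1),len(p),round(np.median(p[:,2])*1000,1)
E
python3 - <<'E'
from h import *
for c in ["scene","side","wrist"]:
    im,d,W=cloud(c); cv2.imwrite(f"pics/{c}1.png",im)
    for n,f,a in [("block",rect,((.562,.062),.045,.08,.094)),("handle",rect,((.458,-.32),.03,.088,.10)),("flange",rect,((.458,-.32),.03,.0415,.049)),("stand",rect,((.5,-.325),.13,.034,.0415)),
      ("c1",circ,((.55,-.04),.03,.044,.058)),("c2",circ,((.53,-.1),.04,.044,.058)),("rim",rect,((.515,.31),.12,.045,.056)),("housing",rect,((.562,.062),.1,.054,.064))]:
        p=top(W,*a)
        if len(p)>8: print(c,n,*f(p),np.round(p[:,:2].mean(0)*1000,1))
    if c!="scene":
      for o in ctrl.outline_of(c,"collar2")[:5]:
        w=W[o["region"]]; print(o["confidence"],np.round(o["box"]),np.round(np.nanmedian(w,axis=0),3))
E
```

```text
scene block [560.4  65.8  45.5  44.3  61.3] 344 86.4 [561.4  66.4]
scene handle [ 455.  -320.1   24.3   21.2   79.3] 60 93.0 [ 455.7 -318.5]
scene flange [ 459.6 -316.6   29.6   42.1   54.3] 60 43.8 [ 460.6 -313.7]
scene stand [ 502.9 -273.3  166.1  172.2   85.6] 749 38.6 [ 501.4 -312.4]
scene c1 [545.7 -39.   15.9] 77 48.2 [546.5 -38.6]
scene c2 [ 556.1 -103.4   15.7] 22 48.2 [556.3 -96.5]
scene rim [518.2 307.6 151.6 119.8   0.8] 666 48.4 [522.7 311.7]
scene housing [561.   65.9 117.9 117.2  83.8] 1932 58.8 [566.3  70.3]
side block [557.4  62.3  49.6  44.6  62.6] 236 86.5 [556.2  59.8]
side handle [ 452.2 -323.1   23.6   22.5   82. ] 185 93.7 [ 451.1 -324.2]
side flange [ 456.  -330.9   46.4   54.6   31.2] 178 44.1 [ 446.1 -327.6]
side stand [ 503.7 -274.7  166.5  178.7   87.1] 1962 39.0 [ 483.8 -325.5]
side c1 [544.2 -43.3  17.2] 95 47.9 [543.1 -43.2]
side c2 [ 553.  -105.5   18. ] 101 48.0 [ 552.8 -107.9]
side rim [5.158e+02 3.040e+02 1.522e+02 1.251e+02 3.000e-01] 322 47.7 [512.  302.3]
side housing [556.9  61.9 121.3 117.6  84. ] 1040 59.0 [545.1  48.7]
0.88 [253. 212. 270. 241.] [ 0.536 -0.049  0.033]
0.71 [229. 241. 241. 265.] [ 0.429 -0.078  0.03 ]
0.55 [292. 256. 315. 280.] [ 0.5   -0.201  0.03 ]
wrist block [559.1  63.1  44.   44.2  61.6] 1833 87.2 [559.2  63.5]
wrist stand [ 5.463e+02 -2.014e+02  9.910e+01  1.150e+01  2.000e-01] 127 37.7 [ 542.  -202.4]
wrist c1 [545.3 -41.   15.9] 331 48.9 [545.2 -40.6]
wrist c2 [ 555.6 -106.4   16.2] 308 48.9 [ 554.9 -105.8]
wrist housing [559.2  63.1 118.  118.   83.7] 10558 59.3 [560.7  66.6]
0.9 [198. 182. 228. 218.] [ 0.546 -0.04   0.041]
0.82 [234. 285. 256. 321.] [ 0.587 -0.181  0.031]
0.81 [206. 230. 236. 270.] [ 0.555 -0.101  0.037]
0.78 [107. 200. 148. 235.] [ 0.439 -0.065  0.033]
0.71 [175. 288. 204. 325.] [ 0.509 -0.187  0.033]
```

View pics/wrist1.png

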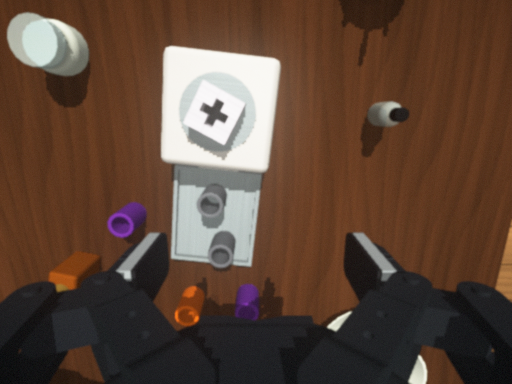

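The wrist view matches the fits: c1 (545,-41), c2 (555,-106), block (559,63) with its sides at about 61.6° (mod 90). I'm moving to collar1.

```bash
python3 -m handwheel '-0.02 -0.03 0.04 0;-0.041 -0.055 0.08 0;-0.041 -0.055 0.12 0;-0.041 -0.055 0.12 0;-0.041 -0.055 0.155 0;-0.041 -0.055 0.185 0;-0.041 -0.055 0.212 0;-0.041 -0.055 0.212 0;-0.041 -0.055 0.212 0' 0.3
python3 -m handwheel '0 0 0 0;0 0 0 0;0 0 0 0;0 0 0 0;0 0 0 0;0 0 0 0' 1
```

```text
time: 1.9
eef_pos: [0.5439, -0.0407, 0.0266]
tcp_rot: [-2.22, -2.22, 0.002]
contact_force: [-0.2, 0.0, -0.3]
grip_width: 0.705
gripper_force: 0.0
time: 2.4
eef_pos: [0.5469, -0.0415, 0.0301]
tcp_rot: [2.219, 2.219, 0.003]
contact_force: [-0.8, 0.5, 6.0]
grip_width: 0.359
gripper_force: 59.0
```

```bash
python3 -m handwheel '0 0 -0.04 0;0 0 -0.08 0;0 0 -0.12 0;0.03 0 -0.15 0;0.07 -0.01 -0.15 0;0.11 -0.015 -0.15 0;0.15 -0.02 -0.15 0;0.19 -0.028 -0.15 0;0.23 -0.028 -0.15 0;0.27 -0.028 -0.15 0'
python3 -m handwheel '0.04 0 0 0;0.08 0 0 0;0.101 0 0 0;0.101 0 0 0;0.101 0 0.04 0;0.101 0 0.08 0;0.101 0 0.11 0;0.101 0 0.138 0;0.101 0 0.144 0;0.101 0 0.144 0'
```

```text
time: 3.23
eef_pos: [0.5171, 0.2312, 0.1795]
tcp_rot: [2.22, 2.22, 0.004]
contact_force: [1.0, -1.5, -0.6]
grip_width: 0.361
gripper_force: 59.5
time: 4.07
eef_pos: [0.5164, 0.3293, 0.0329]
tcp_rot: [-2.221, -2.221, 0.003]
contact_force: [-0.5, -0.0, 0.7]
grip_width: 0.357
gripper_force: 59.7
```

```bash
python3 - <<'E'
from h import *
st()
im,d,W=cloud("scene"); cv2.imwrite("pics/s2.png",im); p=top(W,(.515,.31),.12,.045,.0535); print(rect(p))
E
```

```text
4.07 [0.5164 0.3293 0.0329] 
 [[0.0, 1.0, -0.002], [1.0, -0.0, -0.001], [-0.001, -0.002, -1.0]] [-0.5 -0.   0.7] [ 0.355  0.211 -0.164  1.198 -0.     1.926] 0.3569795496547387 59.71276883035898
(array([518.8, 307.7, 150.8, 119.9,   0.8]), 534, np.float64(48.3))
```

```bash
python3 -m handwheel '0 0 0.002 0;0 0 0.002 0;0 0 0.002 0;0 0 0.002 0;0 0 -0.03 0;0 0 -0.07 0;0 0 -0.11 0;0 0 -0.147 0;-0.04 0 -0.147 0;-0.08 0 -0.147 0' 0.3
python3 -m handwheel '-0.04 0 0 0;-0.08 0 0 0;-0.12 0 0 0;-0.16 0.02 0 0;-0.20 0.0385 0 0;-0.24 0.0385 0 0;-0.28 0.0385 0 0;-0.32 0.0385 0 0;-0.356 0.0385 0 0;-0.356 0.0385 0 0'
python3 - <<'E'
from h import *
st()
im,d,W=cloud("wrist"); cv2.imwrite("pics/w2.png",im)
print("c2",circ(top(W,(.555,-.106),.03,.044,.058)))
im,d,W=cloud("scene"); cv2.imwrite("pics/s3.png",im); p=top(W,(.515,.31),.12,.046,.0535); print(rect(p))
print(circ(top(W,(.517,.33),.03,.035,.06)))
E
```

```text
time: 4.95
eef_pos: [0.5188, 0.2509, 0.1844]
tcp_rot: [2.215, 2.223, 0.009]
contact_force: [0.7, -1.1, -0.9]
grip_width: 0.696
gripper_force: 0.0
time: 5.78
eef_pos: [0.5555, -0.1121, 0.1806]
tcp_rot: [2.226, 2.214, -0.002]
contact_force: [-0.4, -0.1, -0.1]
grip_width: 0.698
gripper_force: 0.0
5.78 [ 0.5555 -0.1121  0.1806] 
 [[0.005, 1.0, 0.001], [1.0, -0.005, -0.002], [-0.002, 0.001, -1.0]] [-0.4 -0.1 -0.1] [-0.429 -0.003 -0.12   1.453 -0.002  1.147] 0.6980685623864575 0.0
c2 (array([ 555.3, -106.6,   15.9]), 492, np.float64(48.9))
(array([518.7, 307.6, 151.1, 119.8,   0.8]), 735, np.float64(48.4))
(array([519. , 332.2,  16.4]), 175, np.float64(47.3))
```

Collar1 is standing in the tote at (519,332). Next is collar2.

```bash
python3 -m handwheel '0 0 0 0;0 0 0.04 0;0 0 0.08 0;0 0 0.11 0;0 0 0.135 0;0 0 0.153 0;0 0 0.153 0;0 0 0.153 0' 0.3
python3 -m handwheel '0 0 0 0;0 0 0 0;0 0 0 0;0 0 0 0;0 0 0 0;0 0 0 0' 1
python3 -m handwheel '0 0 -0.04 0;0 0 -0.08 0;0 0 -0.12 0;0.03 0 -0.153 0;0.07 -0.01 -0.153 0;0.11 -0.02 -0.153 0;0.15 -0.03 -0.153 0;0.19 -0.0385 -0.153 0;0.23 -0.0385 -0.153 0;0.27 -0.0385 -0.153 0'
python3 -m handwheel '0.04 0 0 0;0.08 0 0 0;0.118 0 0 0;0.118 0 0 0;0.118 0 0.04 0;0.118 0 0.08 0;0.118 0 0.11 0;0.118 0 0.138 0;0.118 0 0.147 0;0.118 0 0.147 0'
python3 - <<'E'
from h import *
st()
im,d,W=cloud("scene"); cv2.imwrite("pics/s4.png",im)
E
```

```text
time: 6.55
eef_pos: [0.5551, -0.1044, 0.0271]
tcp_rot: [-2.218, -2.222, 0.001]
contact_force: [0.7, -0.4, 0.6]
grip_width: 0.7
gripper_force: 0.0
time: 7.05
eef_pos: [0.557, -0.1063, 0.0297]
tcp_rot: [2.219, 2.22, 0.003]
contact_force: [-1.0, 1.9, 6.3]
grip_width: 0.354
gripper_force: 59.3
time: 7.88
eef_pos: [0.5169, 0.166, 0.1822]
tcp_rot: [2.22, 2.22, 0.004]
contact_force: [0.7, -0.4, -0.1]
grip_width: 0.354
gripper_force: 59.5
time: 8.72
eef_pos: [0.5161, 0.2816, 0.0323]
tcp_rot: [-2.221, -2.22, 0.003]
contact_force: [-0.3, -1.3, -0.8]
grip_width: 0.358
gripper_force: 59.9
8.72 [0.5161 0.2816 0.0323] 
 [[0.0, 1.0, -0.002], [1.0, -0.0, -0.001], [-0.001, -0.002, -1.0]] [-0.3 -1.3 -0.8] [ 0.277  0.14  -0.244  1.19  -0.     1.848] 0.3578262585944977 59.86274756491184
```

```bash
python3 -m handwheel '0 0 0.002 0;0 0 0.002 0;0 0 0.002 0;0 0 0.002 0;0 0 -0.03 0;0 0 -0.07 0;0 0 -0.11 0;0 0 -0.15 0;-0.03 0 -0.19 0;-0.07 0 -0.207 0' 0.3
python3 -m handwheel '-0.04 0 0 0;-0.08 0 0 0;-0.12 0 0 0;-0.16 0 0 0;-0.20 0 0 0;-0.24 0 0 0;-0.28 0 0 0;-0.32 0 0 0;-0.36 0 0 0;-0.40 -0.017 0 0' 0
python3 -m handwheel '-0.04 0 0 0;-0.08 0 0 0;-0.12 0 0 0;-0.12 0 0 0;-0.12 0 0 0;-0.12 0 0 0'
python3 - <<'E'
from h import *
st()
im,d,W=cloud("wrist"); cv2.imwrite("pics/w3.png",im)
p=top(W,(.455,-.32),.035,.088,.10);print("handle",rect(p))
p=top(W,(.455,-.32),.035,.0425,.049);print("flange",rect(p),circ(p))
print("stand",rect(top(W,(.5,-.325),.13,.034,.0415)))
im,d,W=cloud("scene"); cv2.imwrite("pics/s5.png",im);
for y in(.282,.33):print(circ(top(W,(.517,y),.023,.035,.06)))
E
```

```text
time: 9.6
eef_pos: [0.5178, 0.2216, 0.2412]
tcp_rot: [2.215, 2.223, 0.008]
contact_force: [1.0, 0.1, -1.1]
grip_width: 0.699
gripper_force: 0.0
time: 10.43
eef_pos: [0.5014, -0.1806, 0.2363]
tcp_rot: [2.22, 2.22, 0.001]
contact_force: [1.0, -0.6, 0.3]
grip_width: 1.005
gripper_force: 0.0
time: 10.93
eef_pos: [0.5007, -0.2981, 0.2363]
tcp_rot: [-2.222, -2.221, -0.0]
contact_force: [0.6, 1.1, 0.3]
grip_width: 1.0
gripper_force: 0.0
10.93 [ 0.5007 -0.2981  0.2363] 
 [[0.001, 1.0, 0.0], [1.0, -0.001, 0.0], [0.0, 0.0, -1.0]] [0.6 1.1 0.3] [-0.761  0.05   0.036  1.556  0.     0.81 ] 1.0002449384115009 0.0
handle (array([ 453.9, -322.6,   22.4,   22. ,   79.8]), 504, np.float64(94.2))
flange (array([ 456.2, -318.7,   28.5,   37.6,   58.5]), 329, np.float64(44.4)) (array([ 453.8, -322.5,   19. ]), 329, np.float64(44.4))
stand (array([ 504.5, -274.3,  166.1,  177. ,   87.3]), 5384, np.float64(39.2))
(array([519.1, 284. ,  16.2]), 160, np.float64(47.1))
(array([519.3, 332.8,  16.8]), 175, np.float64(47.2))
```

View pics/w3.png

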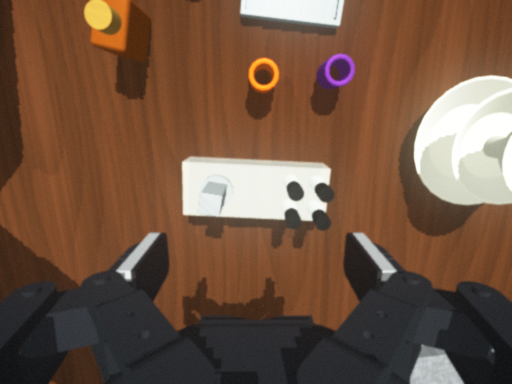

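View pics/s5.png

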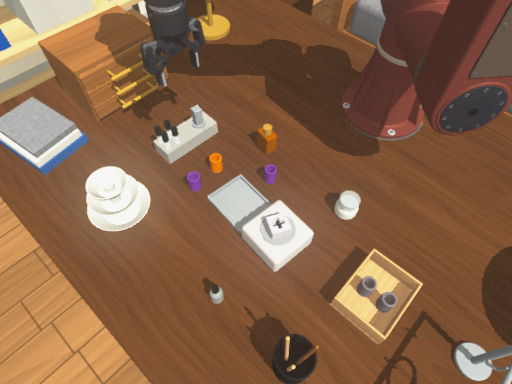

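Both collars stand in the tote. The spindle handle is at (453.9,-322.5), with its sides at -10.2°. I'll hover over it with the fingers aligned.

```bash
python3 -m handwheel '-0.01 -0.02 0.03 0.1;-0.0244 -0.0468 0.05 0.178;-0.0244 -0.0468 0.08 0.178;-0.0244 -0.0468 0.106 0.178;-0.0244 -0.0468 0.106 0.178;-0.0244 -0.0468 0.106 0.178;-0.0244 -0.0468 0.106 0.178' 0.3
python3 - <<'E'
from h import *
s=st();M=Ro.from_rotvec(s["tcp_rot"]).as_matrix()
im,d,W=cloud("wrist")
p=top(W,(.455,-.32),.035,.088,.10);print("handle",rect(p))
p=top(W,(.455,-.32),.035,.0425,.049);print(circ(p))
print("tool shift to 453.9,-322.5,61:",np.round(M.T@(np.array([.4539,-.3225,.061])-s["eef_pos"]),4))
E
```

```text
time: 11.62
eef_pos: [0.4549, -0.3225, 0.1321]
tcp_rot: [2.407, 2.015, 0.0]
contact_force: [-0.2, -0.4, 0.2]
grip_width: 0.699
gripper_force: 0.0
11.62 [ 0.4549 -0.3225  0.1321] 
 [[0.176, 0.984, 0.001], [0.984, -0.176, -0.002], [-0.001, 0.002, -1.0]] [-0.2 -0.4  0.2] [-0.851 -0.02  -0.225  1.364  0.     0.896] 0.6989245959500405 0.0
handle (array([ 454.1, -322.6,   22.8,   21.6,   79.7]), 1244, np.float64(94.1))
(array([ 453.9, -322.7,   19.1]), 670, np.float64(44.3))
tool shift to 453.9,-322.5,61: [-0.0001 -0.0011  0.0711]
```

```bash
python3 -m handwheel '0 -0.001 0.03 0;0 -0.001 0.055 0;0 -0.001 0.07 0;0 -0.001 0.07 0;0 -0.001 0.07 0' 0.3
python3 -m handwheel '0 0 0 0;0 0 0 0;0 0 0 0;0 0 0 0;0 0 0 0;0 0 0 0' 1
python3 -m handwheel '0 0 -0.02 0;0 0 -0.04 0;0 0 -0.07 0;0 0 -0.11 0;0 0 -0.14 0;0 0 -0.14 0;0 0 -0.14 0'
python3 - <<'E'
from h import *
s=st()
im,d,W=cloud("wrist");cv2.imwrite("pics/w6.png",im)
im,d,W=cloud("side");cv2.imwrite("pics/s6.png",im[200:340,250:440])
print(np.round(Ro.from_matrix(Ro.from_rotvec(s["tcp_rot"]).as_matrix().T@np.eye(3)).as_rotvec(),3))
E
```

```text
time: 12.08
eef_pos: [0.4535, -0.3226, 0.0613]
tcp_rot: [2.409, 2.015, 0.0]
contact_force: [1.5, -0.2, 0.3]
grip_width: 0.7
gripper_force: 0.0
time: 12.58
eef_pos: [0.4537, -0.3232, 0.0618]
tcp_rot: [2.408, 2.014, 0.0]
contact_force: [0.4, 0.7, 7.6]
grip_width: 0.252
gripper_force: 58.5
time: 13.17
eef_pos: [0.4538, -0.3234, 0.2024]
tcp_rot: [2.407, 2.012, 0.0]
contact_force: [0.3, 0.4, -2.3]
grip_width: 0.249
gripper_force: 58.9
13.17 [ 0.4538 -0.3234  0.2024] 
 [[0.177, 0.984, 0.003], [0.984, -0.177, -0.003], [-0.003, 0.003, -1.0]] [ 0.3  0.4 -2.3] [-0.854 -0.036 -0.113  1.49   0.     0.895] 0.2487076122688626 58.93138110637665
[-2.407 -2.012 -0.   ]
```

```bash
python3 -m handwheel '0.04 0.0035 0 0.03;0.08 0.007 0 0.06;0.12 0.0105 0 0.1;0.16 0.014 0 0.14;0.20 0.0175 0 0.18;0.24 0.021 0 0.22;0.28 0.0245 0 0.26;0.32 0.028 0 0.3;0.36 0.0315 0 0.318;0.399 0.0352 0 0.318'
python3 -m handwheel '0 0 0.01 0;0 0 0.02 0;0 0 0.02 0;0 0 0.02 0;0 0 0.02 0'
python3 - <<'E'
from h import *
s=st();M=Ro.from_rotvec(s["tcp_rot"]).as_matrix();print(np.degrees(np.arctan2(M[1,1],M[0,1])))
im,d,W=cloud("wrist");cv2.imwrite("pics/w7.png",im)
p=top(W,(.559,.063),.045,.08,.0935);print("block",rect(p))
print("housing",rect(top(W,(.562,.062),.1,.054,.064)))
im2,d,W=cloud("side");
c=cv2.resize(im2[130:230,190:290],(400,400),interpolation=2);w=cv2.resize(im,(512,384));o=np.zeros((400,800,3),np.uint8);o[:,:400]=c
im3,_,_=cloud("scene");o[:,400:]=cv2.resize(im3[170:270,230:330],(400,400),interpolation=2);cv2.imwrite("pics/v7.png",o)
E
```

```text
time: 14.1
eef_pos: [0.5574, 0.0663, 0.1981]
tcp_rot: [-2.698, -1.606, 0.003]
contact_force: [2.1, 0.0, -1.0]
grip_width: 0.251
gripper_force: 58.9
time: 14.52
eef_pos: [0.5579, 0.0628, 0.1797]
tcp_rot: [-2.7, -1.606, 0.001]
contact_force: [-0.5, -0.3, -1.0]
grip_width: 0.248
gripper_force: 59.0
14.52 [0.5579 0.0628 0.1797] 
 [[0.478, 0.879, -0.001], [0.879, -0.478, -0.0], [-0.0, -0.001, -1.0]] [-0.5 -0.3 -1. ] [-0.121 -0.016 -0.134  1.453 -0.     1.948] 0.24761379009688173 58.952584862709045
-28.52465776220436
block (array([561.4,  66.7,  36.9,  44.2,  60.7]), 1560, np.float64(87.2))
housing (array([559.6,  63.7, 117.4, 117.9,  83.8]), 10836, np.float64(59.3))
```

View pics/w7.png

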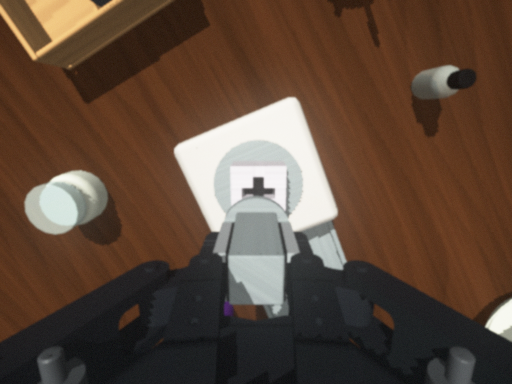

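View pics/v7.png

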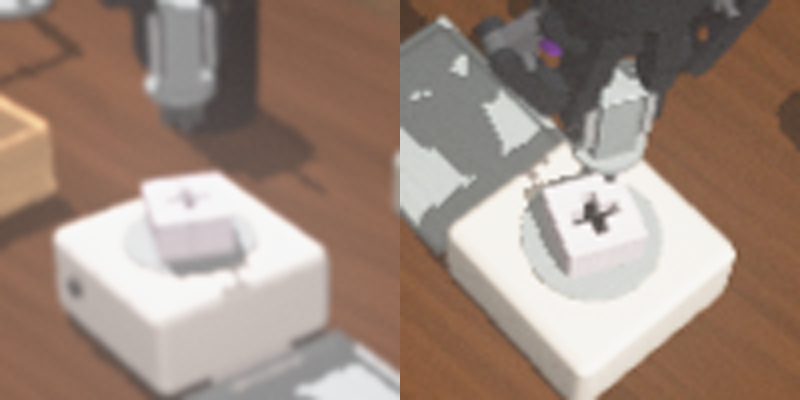

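The spindle is held upright, flange over the block and cross at wrist (259,187). I'll measure the flange relative to the block in tool axes.

```bash
python3 - <<'E'
from h import *
s=st();M=Ro.from_rotvec(s["tcp_rot"]).as_matrix()
for k in range(2):
    im,d,W=cloud("wrist");T=(W-s["eef_pos"])@M*1000
    b=T[(W[...,2]>.083)&(W[...,2]<.092)&(abs(T[...,0])<40)&(abs(T[...,1])<40)]
    q=np.percentile(b,[.5,99.5],axis=0);print("block lo/hi",np.round(q,1).tolist(), rect(b/1000)[0], "far-edge centre x",round(q[1,0]-21.8,1),"y",round((q[0,1]+q[1,1])/2,1))
    # cross slot by dark pixels
    g=cv2.cvtColor(im,cv2.COLOR_BGR2GRAY)
    f=T[(abs(T[...,2]-16.5)<4)&(abs(T[...,0])<30)&(abs(T[...,1])<30)]
    print("flange",len(f),np.round(np.percentile(f,[1,50,99],axis=0),1).tolist())
    a=T[(abs(T[...,2]+33.5)<3)&(abs(T[...,0])<20)&(abs(T[...,1])<12)]
    print("top",len(a),np.round(np.percentile(a,[1,50,99],axis=0),1).tolist() if len(a) else 0)
    cal=ctrl.calibration("wrist");R,t,K=[np.array(cal[x]) for x in("R","t","camera_matrix")]
    for X,Y in[(0,0),(13.5,0),(4.5,13.5),(4.5,-13.5)]:
        X=np.array([.5592,.0631,.088])+M@np.array([X,Y,0])/1000; c=K@(R@X+t.ravel());print(np.round(c[:2]/c[2],1))
    dk=np.argwhere((g[165:205,230:290]<70)); print("dark rows/cols",dk.min(0)+[165,230],dk.max(0)+[165,230])
E
```

```text
14.67 [0.5584 0.0631 0.1806] 
 [[0.477, 0.879, 0.001], [0.879, -0.477, -0.0], [0.0, 0.001, -1.0]] [-0.2  0.1 -0.2] [-0.12  -0.016 -0.133  1.453 -0.     1.948] 0.252569385250119 58.9525830745697
block lo/hi [[-9.8, -21.1, 91.7], [22.7, 22.7, 97.2]] [ 5.1  0.8 44.  35.5 89.8] far-edge centre x 0.9 y 0.8
flange 969 [[5.8, -17.0, 13.0], [12.9, -0.5, 17.5], [19.4, 16.6, 20.2]]
top 2806 [[-9.8, -10.9, -33.8], [1.5, -0.0, -32.4], [11.6, 10.5, -30.9]]
[256.7 193.5]
[256.7 177.1]
[273.6 188.1]
[239.8 188. ]
dark rows/cols [191 246] [192 269]
block lo/hi [[-9.4, -21.0, 91.6], [22.7, 22.7, 97.3]] [ 5.6  1.1 35.5 44.   1.3] far-edge centre x 0.9 y 0.8
flange 979 [[5.9, -17.1, 13.0], [13.1, -0.0, 17.5], [19.5, 16.5, 20.2]]
top 2823 [[-9.9, -10.9, -33.7], [1.6, -0.1, -32.4], [11.7, 10.5, -30.9]]
[256.8 193.6]
[256.8 177.3]
[273.7 188.2]
[240.  188.2]
dark rows/cols [191 246] [193 269]
```

```bash
python3 - <<'E'
from h import *
im=cv2.imread("pics/w7.png");g=cv2.cvtColor(im,cv2.COLOR_BGR2GRAY)
for r in range(174,199,2): print(r,g[r,228:292:2].tolist())
E
```

```text
174 [206, 229, 243, 243, 243, 242, 243, 243, 243, 242, 243, 243, 242, 241, 245, 244, 244, 245, 244, 244, 243, 243, 243, 243, 243, 243, 243, 243, 242, 207, 182, 204]
176 [206, 229, 244, 245, 245, 245, 244, 244, 245, 244, 245, 245, 236, 213, 215, 216, 215, 219, 240, 244, 244, 245, 245, 244, 244, 244, 244, 244, 244, 206, 196, 207]
178 [207, 229, 242, 243, 244, 244, 244, 244, 245, 244, 244, 243, 213, 98, 88, 90, 88, 102, 221, 244, 244, 243, 244, 243, 243, 244, 243, 243, 242, 192, 179, 206]
180 [205, 229, 244, 245, 244, 245, 245, 245, 245, 244, 245, 245, 213, 84, 71, 73, 71, 86, 221, 245, 245, 245, 245, 245, 245, 244, 246, 245, 243, 195, 147, 201]
182 [208, 227, 244, 245, 245, 246, 246, 245, 246, 246, 245, 247, 214, 87, 74, 75, 70, 89, 222, 247, 246, 246, 245, 245, 245, 246, 245, 245, 244, 194, 138, 184]
184 [204, 225, 243, 244, 244, 245, 244, 244, 244, 244, 244, 244, 211, 85, 76, 74, 74, 90, 219, 244, 244, 244, 244, 244, 244, 243, 244, 244, 242, 190, 155, 200]
186 [200, 226, 243, 246, 246, 246, 246, 243, 242, 242, 243, 242, 207, 86, 76, 74, 76, 83, 214, 242, 243, 242, 243, 244, 245, 246,
[... 280 characters left out ...]
71, 70, 68, 81, 148, 238, 243, 243, 243, 239, 173, 150, 196]
192 [202, 221, 243, 244, 244, 243, 240, 154, 89, 71, 71, 74, 70, 69, 71, 73, 75, 72, 74, 72, 70, 70, 95, 158, 241, 244, 244, 244, 241, 175, 135, 187]
194 [205, 220, 242, 243, 244, 243, 239, 156, 111, 132, 151, 149, 133, 82, 80, 82, 75, 82, 132, 152, 149, 152, 163, 181, 240, 243, 243, 242, 240, 173, 136, 189]
196 [202, 218, 243, 243, 244, 244, 240, 169, 164, 180, 180, 171, 162, 136, 135, 133, 126, 126, 162, 187, 192, 195, 197, 205, 242, 244, 244, 244, 240, 172, 138, 197]
198 [204, 219, 243, 244, 243, 244, 236, 186, 168, 164, 167, 174, 176, 180, 181, 179, 171, 167, 158, 155, 163, 182, 211, 226, 242, 244, 244, 244, 240, 162, 157, 199]
```

```bash
python3 -m handwheel '0.0003 0.001 0 0;0.0003 0.001 0 0;0.0003 0.001 0 0;0.0003 0.001 0 0'
cat > m.py <<'E'
from h import *
s=st();M=Ro.from_rotvec(s["tcp_rot"]).as_matrix();E=np.array(s["eef_pos"])
cal=ctrl.calibration("wrist");R,t,K=[np.array(cal[x]) for x in("R","t","camera_matrix")]
im,d=ctrl.grab_frame("wrist");g=cv2.GaussianBlur(cv2.cvtColor(im,cv2.COLOR_BGR2GRAY),(3,3),0).astype(float)
C=-R.T@t.ravel()
def tp(u,v,z): # pixel -> tool mm on plane z
    r=R.T@np.linalg.inv(K)@[u,v,1]; X=C+r*(z-C[2])/r[2]; return np.round((X-E)@M*1000,2)
def cross(row,lo,hi,th):
    l=g[row,lo:hi]<th; i=np.flatnonzero(np.diff(l.astype(int)))
    return [round(lo+k+(g[row,lo+k]-th)/(g[row,lo+k]-g[row,lo+k+1]),2) for k in i]
for r in range(174,200,2):
    e=cross(r,236,282,160)
    if len(e)>=2: print(r,e[0],e[-1],"slot centre",tp((e[0]+e[-1])/2,r,.088),"width",round((tp(e[-1],r,.088)-tp(e[0],r,.088))[1],1))
gc=[cross_ for cross_ in []]
col=g[168:186,255:261].mean(1);i=np.flatnonzero(col<160)[0];v=168+i-1+(col[i-1]-160)/(col[i-1]-col[i]);print("slot end row",v,tp(258,v,.088)[0]-13.5)
E
python3 m.py
```

```text
time: 15.1
eef_pos: [0.5593, 0.0638, 0.1801]
tcp_rot: [2.699, 1.608, 0.0]
contact_force: [-0.3, 0.1, -0.4]
grip_width: 0.251
gripper_force: 59.0
15.1 [0.5593 0.0638 0.1801] 
 [[0.476, 0.88, 0.0], [0.88, -0.476, -0.0], [0.0, 0.0, -1.0]] [-0.3  0.1 -0.4] [-0.119 -0.013 -0.13   1.453 -0.     1.948] 0.25063853644038037 58.95257234573364
180 251.7 262.0 slot centre [11.45  0.76 92.08] width 8.2
182 251.57 262.0 slot centre [ 9.81  0.71 92.08] width 8.3
184 251.59 261.95 slot centre [ 8.18  0.7  92.08] width 8.2
186 251.55 262.0 slot centre [ 6.53  0.7  92.08] width 8.3
188 251.38 262.2 slot centre [ 4.88  0.72 92.08] width 8.6
190 242.06 271.83 slot centre [ 3.23  0.84 92.08] width 23.8
192 240.9 272.87 slot centre [ 1.56  0.8  92.08] width 25.6
194 240.98 272.54 slot centre [-0.1   0.7  92.08] width 25.4
196 241.21 270.15 slot centre [-1.78 -0.17 92.08] width 23.3
198 241.87 267.0 slot centre [-3.46 -1.17 92.08] width 20.3
slot end row 178.5745856353591 -0.8900000000000006
```

Corrections are about -0.8 mm in x and +0.8 mm in y. Descending gently.

```bash
python3 -m handwheel '-0.0008 0.0008 0.015 0;-0.0008 0.0008 0.03 0;-0.0008 0.0008 0.042 0;-0.0008 0.0008 0.045 0;-0.0008 0.0008 0.045 0;-0.0008 0.0008 0.045 0'
python3 -m handwheel '0 0 0.002 0;0 0 0.004 0;0 0 0.006 0;0 0 0.008 0;0 0 0.008 0;0 0 0.008 0'
```

```text
time: 15.65
eef_pos: [0.5597, 0.0627, 0.1354]
tcp_rot: [2.699, 1.608, 0.0]
contact_force: [0.3, -0.9, -1.0]
grip_width: 0.251
gripper_force: 59.0
time: 16.15
eef_pos: [0.5595, 0.0627, 0.1269]
tcp_rot: [-2.699, -1.608, 0.0]
contact_force: [0.2, 0.4, -1.5]
grip_width: 0.253
gripper_force: 59.0
```

```bash
python3 -m handwheel '0 0 0.002 0;0 0 0.004 0;0 0 0.006 0;0 0 0.008 0;0 0 0.01 0;0 0 0.012 0;0 0 0.012 0;0 0 0.012 0'
```

```text
time: 16.82
eef_pos: [0.5596, 0.0627, 0.1152]
tcp_rot: [2.699, 1.608, 0.0]
contact_force: [-1.4, -0.0, 2.0]
grip_width: 0.248
gripper_force: 59.3
```

```bash
python3 -m handwheel '0 0 0.001 0;0 0 0.002 0;0 0 0.003 0;0 0 0.004 0;0 0 0.005 0;0 0 0.006 0;0 0 0.006 0;0 0 0.006 0'
```

```text
time: 17.48
eef_pos: [0.5597, 0.0627, 0.1098]
tcp_rot: [2.698, 1.608, 0.001]
contact_force: [-3.1, -0.0, 8.5]
grip_width: 0.248
gripper_force: 60.3
```

```bash
python3 -m handwheel '0 0 0.001 0;0 0 0.001 0;0 0 0.001 0;0 0 0.0015 0;0 0 0.0015 0;0 0 0.0015 0'
```

```text
time: 17.98
eef_pos: [0.5598, 0.0627, 0.1097]
tcp_rot: [2.698, 1.608, 0.001]
contact_force: [-8.3, 1.2, 20.6]
grip_width: 0.25
gripper_force: 61.8
```

The arm has stopped at the expected depth and the force is rising. One check picture before handing in.

```bash
python3 - <<'E'
from h import *
s=st();print(np.round(s["moment"],2))
im,d,W=cloud("side");a=cv2.resize(im[120:240,180:300],(400,400),interpolation=2)
im3,d,W=cloud("scene");b=cv2.resize(im3[100:384,150:434],(400,400),interpolation=2);cv2.imwrite("pics/v8.png",np.hstack([a,b]))
im,d,W=cloud("wrist");p=top(W,(.559,.063),.03,.0905,.0975);print("flange",circ(p))
E
```

```text
17.98 [0.5598 0.0627 0.1097] 
 [[0.476, 0.88, 0.001], [0.88, -0.476, -0.0], [0.0, 0.001, -1.0]] [-8.3  1.2 20.6] [-0.12   0.008 -0.238  1.324 -0.     1.946] 0.2500526574116342 61.84618592262268
[0.14 1.98 0.03]
flange (array([562.4,  68. ,  17.9]), 944, np.float64(92.3))
```

View pics/v8.png

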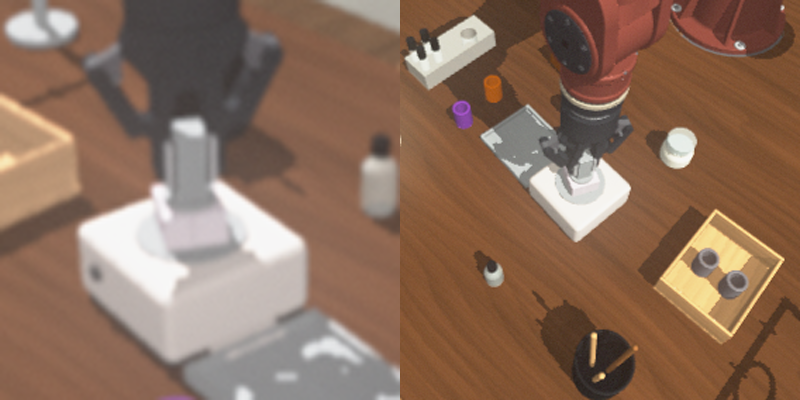

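The flange sits down on the block (its top is at about 93 mm), both collars are in the tote, and nothing else has moved.

```bash
python3 -c "
from workcell import ctrl
print(ctrl.job_done())"
```

```text
the job is handed in; nothing more can be done
None
```

The job is handed in: both collars are released and standing in the wooden box, and the spindle is meshed and fully home in the drive block, still gripped and pressed down with about 20 N, at about 18 s of the 66 s allowed.

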